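# Move the stop of a cheese portioner to the green tag and lock it

### The arm

A 6-joint arm with a two-finger parallel gripper is mounted at the origin on the work surface. World frame = base frame: x ahead of the robot, y to its left, z up, the work surface at z = 0. Lengths are in m, angles in rad, forces in N, time in s.
With the tool pointing down it reaches from about 0.425 to 0.95 m from the base axis. Payload 3.5 kg.
Tool frame: the origin (TCP) lies at the very end of the fingers, on their centre line; the grasp point (between the pads) lies ctrl.pinch_z behind it (ctrl.pinch_z is the distance from the TCP to the grasp point, in m); z points along the fingers, y is the line along which they close (so a half turn about z gives the same grasp; the last joint's range is limited). The gripper opens to 85 mm and grips with 20 to 120 N. Pads are 22 mm wide; open, the fingers measure 114 mm over their backs; the gripper's body (76 mm by 85 mm) begins 54 mm behind the grasp point. The pads swing forward as they close: fully open they stand 13 mm farther back than shut.
Start: joints at [1.14, 0.286, 1.577, -0, 1.279, -0.15], TCP at [0.187, 0.649, 0.231] pointing down, gripper open.
Joint ranges: [-2.77, 2.77], [-0.9, 2.22], [0.21, 2.48], [-1.53, 4.67], [0.24, 2.81], [-2.84, 2.84]. Speed limits (rad/s): [2.79, 2.79, 3.14, 3.14, 3.14, 3.14].

### API

Orientations are given as a unit quaternion [x, y, z, w].
In Python, from plant import ctrl gives the robot as it stands.
- The arm moves only by the tool inch_along, called after ">>>" by a JSON object that holds its "method" and its "body". Schema: {"type":"object","properties":{"ticks":{"type":"array","items":{"type":"object","properties":{"trans":{"type":"array","items":{"type":"number"},"minItems":3,"maxItems":3},"rot":{"type":"array","items":{"type":"number"},"minItems":3,"maxItems":3},"aperture":{"type":"number"}},"additionalProperties":false,"required":["aperture"]},"minItems":1,"maxItems":10},"force":{"type":"number"},"only":{"type":"string"},"quiet":{"type":"boolean"},"lines":{"type":"string"}},"required":["ticks"],"additionalProperties":false}. ticks is a list of rows, 1 to 10 of them, each an object with the fields trans (a list: dx, dy, dz in fractions of the full range, 1 being 0.5 m), rot (a list: a rotation vector rx, ry, rz in shares of pi rad (1.0 is pi rad)), aperture (the opening from 0.0 (shut) to 1.0 (fully open)); a field left out counts as zero (the opening has to be given); each row is the pose to reach, as a shift and turn from the pose commanded when the call began, along the tool's axes at that moment; what a row does not reach only later rows make up. A row lasts 1/8 s, in which the tool goes at most 0.0625 m and 0.188 rad, less where a joint would pass 70% of its speed; a pose out of reach is approached as far as the arm can. The fingers move at their own pace and stop on an object; force is the grip in N (left out, the last holds). Time passes only in rows, so rows that do not move let the fingers close. The tool returns the time, the measured TCP pose, the force, the opening and the grip force at its end. only (a regular expression) keeps the lines of the reply that match it, lines (a string "A,B") keeps lines A to B, and quiet returns only ok. Shift and turn numbers lie between -1 and 1, and a call with a number outside is refused. Input that does not fit is refused with a message, and nothing moves.
- ctrl.get_state(): the state, without advancing time (a new reading comes with each control period).
- ctrl.read_camera(name): name is "scene" or "top" or "wrist"; returns a dict with "pixels" (420x560x3 uint8, red, green, blue), "camera_matrix" (3x3 intrinsics, pixels), "xyz" and "orientation" of the camera in the world. Camera axes: x right, y down, z forward; pixel columns grow to the right and rows downward; lengths in m; the calibration is good to about 2 mm. A picture is of the moment at which its call begins. There is no depth.
- ctrl.sign_off(): hands the job in; it is judged then, once.
Trained networks look in the newest picture that a camera, given by its name, has taken for a name from the list of things; names that differ only in an ending like _2 or _b are one class to them, and where a whole thing is asked for, a point or a joint stands for the part that bears it (a point fixed in the world has none). Each returns a list of dicts, best first, with "conf" (0 to 1); they miss things now and then, are a little off and sometimes report something else, mostly with a low value. They report only what shows in the picture. A call takes as long as a camera call.
- ctrl.recognise(camera, thing): "position" ([x, y, z] in m, in world coordinates, good to about 4 mm: the middle of the surface that is visible of it).
- ctrl.masks_of(camera, thing): "region" (420x560 bool, what is visible of it).
- ctrl.mark_of(camera, thing): "position" ([x, y, z] in m, in world coordinates, good to about 4 mm: a listed point, or the origin of a listed thing).
The state is a dict: "time": time; "qpos": joint angles; "dq": joint speeds; "joint_efforts": joint torques, N m; "eef_pos": TCP position; "tcp_rot": TCP orientation; "contact_force": force on the tool from outside, world axes, zero at the start; "wrist_torque": the same for the moment, N m; "opening": opening from 0.0 (shut) to 1.0 (fully open); "finger_force": force on a finger pad.
Only numpy, scipy, OpenCV 4.12 (cv2) and the standard library are available. Lean on these libraries where they do the work, as an engineer would, in place of code of your own. Each camera call takes 0.05 s, during which the arm holds its last target. There are 200 camera calls.

### The job

Set the cheese portioner's sliding stop to the notch with the green tag: nudge the yellow lock switch on the stop's carriage over to the green dot, squeeze the orange lever against its black post and hold it while you slide the carriage until its red pointer faces the green tag, then let go so that the latch drops into that notch. Finally nudge the switch back over to the red dot so the stop is locked, and leave the bottle, jar, bowl and cheese where they are.

Things in the scene. Friction and masses are not known exactly. Their poses are not given: they have to be found in the camera images.
- machine: cheese portioner fixed to the counter, 420 mm long in y: white board on the robot's side (x -220 to -60 mm, 20 mm high), then a notched aluminium rail along y, then a dark tag strip (x 106 to 126 mm, 40 mm high). Origin: on the counter under the rail, at the middle notch. x across the rail, away from the board; y along it; z up. Notches at y = -80, -40, 0, 40, 80 mm
- carriage (a joint): where the carriage stands along machine y (m): -0.08, -0.04, 0, 0.04, 0.08 at the notches, end stops at +-0.083; starts at 0. About 1 N friction unlatched, 1.5 mm play either way in a notch. It is a grey plate, machine x -35 to 91 mm, 66 mm in y, top 56 mm above the counter
- grip (a point): moves with the carriage: midway between the outer faces of black post and squeezed lever, 86 mm above the counter (10 mm below their tops). The fixed post (10 mm in x, 34 in y) has its outer face 18 mm from here towards machine -x (the board); the lever's (8 by 34 mm) is 18 mm from here towards +x when squeezed and upright, about 9 mm more at this height when let go. Axes as the machine's
- lever (a joint): orange release lever (rad): 0 let go, leaning outward by spring; 0.28 squeezed upright. Less than 10 N at grip height squeezes it. Above about 0.25 the latch is clear of the notches; between notches it cannot return, over a notch it snaps back to 0. Blocked while the switch is at the red dot
- lock (a joint): yellow lock switch (m): 0 locked (ridge near the red dot, machine +y end), 0.010 free (10 mm nearer the green dot, machine -y end). A spring detent (about 5 N at the ridge to set it moving) throws it to the nearer end once past mid travel. Starts at 0
- ridge (a point): middle of the top of the yellow switch's ridge, moves with it: 16 mm in machine x, 6 mm in y, about 4.7 mm above the carriage plate, which is flat around it; 52 mm from grip in machine x. Axes as the machine's; it slides along y
- pointer (a point): tip of the red pointer on the carriage's +x edge, 50 mm high; it faces a notch's tag when their machine y agree. From the carriage's other edge an aluminium fence (8 mm thick in y, top 58 mm high) reaches over the board to machine x = -180 mm, moving with it
- tag_green: green tag, 30 by 20 by 6 mm, fixed on the tag strip at one of the notches -80, -40, +40, +80 mm; three white ones stand at the others. Origin: middle of its underside, 40 mm high; its axes are the machine's
- wine: wine bottle, 72 mm wide, 270 mm tall, standing on the counter by one end of the machine; origin under its middle
- honey: honey jar, 68 mm wide, 100 mm tall, by the other end; origin under its middle
- cheese: cheese block, 90 by 60 by 50 mm tall, on the board beyond the cutting wire (-y end); origin under its middle. The wire's bow is a fixed 8 mm bar with a black grip over the board along machine x at y = -115 mm, 26 to 46 mm high
- bowl: white bowl, 100 mm wide, 45 mm tall, beyond the tag strip; origin under its middle

How it is judged:
On the way, in this order (a step that is already met when the one before it is completed fails the run):
1. the lock switch has been nudged over to the green dot (free) (value of joint lock above 0.0085 m), for 0.1 s.
2. the lever is held squeezed (value of joint lever above 0.2 rad), for 0.1 s.
3. the carriage stands at the green tag, the lever is let go and the latch is in the notch (y of pointer in the frame of tag_green between -0.004 and 0.004 m and value of joint lever below 0.05 rad and value of joint lock above 0.0085 m), for 0.2 s.
At the end, for the whole second after the job is handed in: The carriage's pointer is within 4 mm of the green tag's middle along the rail and at rest, the lever is let go with the latch in the notch (below 0.05 rad), and the lock switch is at the red dot (within 1.5 mm of its end) (y of pointer in the frame of tag_green between -0.004 and 0.004 m and value of joint lever below 0.05 rad and value of joint lock below 0.0015 m and velocity of joint carriage between -0.005 and 0.005 m/s); the robot touches nothing.
It fails at once if the wine bottle is shifted by more than 20 mm (distance of wine from where it was at the start of the episode above 0.02 m).
It fails at once if the honey jar is shifted by more than 20 mm (distance of honey from where it was at the start of the episode above 0.02 m).
It fails at once if the cheese block is shifted by more than 20 mm (distance of cheese from where it was at the start of the episode above 0.02 m).
It fails at once if the bowl is shifted by more than 20 mm (distance of bowl from where it was at the start of the episode above 0.02 m).
It also fails if it takes over 61 s, if anything falls off the work surface, if the arm or the gripper's body presses on something with over 40 N, if the wrist force passes 120 N, or if a joint passes its speed limit or range.

## Working session

There is one attempt and no reset: what is moved stays moved. The work goes in short steps, Python scripts to look and compute and a tool call to move; the robot and the scene stay as the last step left them, time stands still between calls to the robot, and variables do not carry over. Pictures are saved under pics/ and viewed, at most 10 in all, crops included, and the job is handed in when it is done.

```bash
mkdir -p pics
```

Run:
```python
from plant import ctrl
import cv2,numpy as np
s=ctrl.get_state();print(s['time'],s['eef_pos'],s['tcp_rot'],s['opening'],ctrl.pinch_z)
for c in("top","scene"):
    r=ctrl.read_camera(c);cv2.imwrite(f"pics/{c}0.png",r["pixels"][:,:,::-1])
    print(c,np.round(r["xyz"],3),np.round(r["orientation"],3))
    for t in("machine","grip","ridge","pointer","tag_green","wine","honey","cheese","bowl"):
        print(t,[(np.round(d["position"],4).tolist(),round(d["conf"],2)) for d in ctrl.mark_of(c,t)[:2]])
```

```text
0.0 [0.18677304 0.64797452 0.22997471] [ 1.39953382e-01  9.90157416e-01 -1.11380582e-03 -3.18328203e-04] 1.0041223279574811 0.0187
top [0.418 0.039 1.085] [-0.698  0.712 -0.052  0.052]
machine [([0.5553, -0.1078, 0.0053], 0.61)]
grip [([0.5635, -0.1074, 0.0825], 0.57)]
ridge [([0.614, -0.0905, 0.0561], 0.51)]
pointer [([0.657, -0.0903, 0.0471], 0.72)]
tag_green [([0.6687, -0.0505, 0.0414], 0.44)]
wine [([0.5099, 0.1703, -0.0036], 0.63), ([0.5643, -0.1079, 0.0883], 0.3)]
honey [([0.6404, -0.3524, -0.0007], 0.78)]
cheese [([0.4612, -0.285, 0.0214], 0.6)]
bowl [([0.7478, -0.0323, -0.0031], 0.89)]
scene [ 0.978 -0.402  0.777] [ 0.881  0.331 -0.125 -0.315]
machine [([0.5561, -0.1088, -0.001], 0.63)]
grip [([0.5605, -0.1049, 0.0852], 0.87)]
ridge [([0.669, -0.0509, 0.0407], 0.57), ([0.6154, -0.0912, 0.0581], 0.51)]
pointer [([0.6593, -0.092, 0.0487], 0.56)]
tag_green [([0.6579, -0.0898, 0.0508], 0.55)]
wine [([0.51, 0.1694, -0.0016], 0.6)]
honey [([0.6426, -0.3514, 0.0008], 0.98)]
cheese [([0.4585, -0.2945, 0.0215], 0.63)]
bowl [([0.7425, -0.0371, -0.0057], 0.75)]
```

View pics/top0.png

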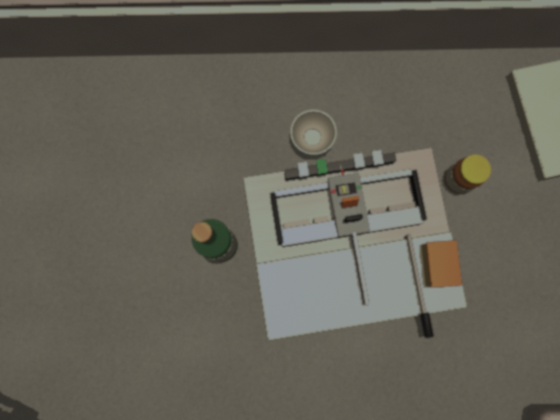

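View pics/scene0.png

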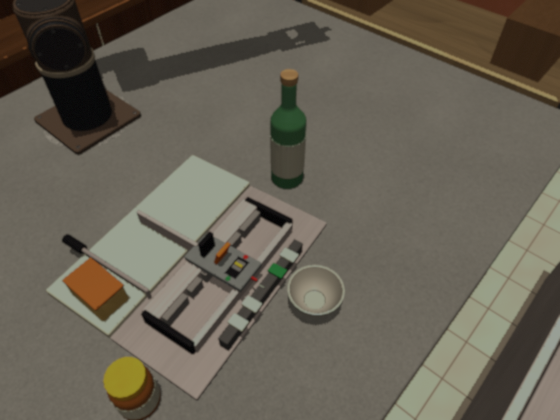

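The top view shows the green tag at (322,167), between white tags at (303,170) and (359,160)/(378,157), so it is at machine y = +40 mm. The carriage is around (349,204), the bottle at (210,237) and the jar at (471,172). The scene view agrees. Next I'll work out the yaw and the travel.

Create h.py:
```python
from plant import ctrl
import numpy as np,cv2
from scipy.spatial.transform import Rotation as R
def ray(r,uv,z):
    M=R.from_quat(r["orientation"]).as_matrix();d=M@np.linalg.solve(r["camera_matrix"],[uv[0],uv[1],1.]);c=np.array(r["xyz"])
    return c+d*(z-c[2])/d[2]
def to_tool(p,yaw):  # tool-axis shift to world p, tool-z rotation so tool y = machine x
    s=ctrl.get_state();T=R.from_quat(s["tcp_rot"]);y=T.apply([0,1,0])
    a=(np.arctan2(y[1],y[0])-yaw);return np.round(T.inv().apply(np.array(p)-s["eef_pos"]),4),round(a,4)
```

Run:
```python
from h import *
r=ctrl.read_camera("top");p=r["pixels"].astype(int)
hsv=cv2.cvtColor(r["pixels"],cv2.COLOR_RGB2HSV)
w=((hsv[...,1]<60)&(hsv[...,2]>120)).astype(np.uint8)
g=((hsv[...,0]>45)&(hsv[...,0]<80)&(hsv[...,1]>120)).astype(np.uint8)
for n,m in(("w",w),("g",g)):
    _,_,st,c=cv2.connectedComponentsWithStats(m)
    for s,q in zip(st[1:],c[1:]):
        if 295<q[0]<390 and 148<q[1]<180 and s[4]>15: print(n,s[4],q.round(1),ray(r,q,.046).round(4))
for y in(.15,.16,.17):print(to_tool([.575,-.103,.40],y))
```

```text
w 120 [377.2 156.6] [ 0.6873 -0.1671  0.046 ]
w 117 [358.5 159.6] [ 0.6816 -0.1273  0.046 ]
w 121 [302.7 168.4] [ 0.665  -0.0086  0.046 ]
w 21 [348.5 172.8] [ 0.6534 -0.105   0.046 ]
(array([-0.5811, -0.6146, -0.1687]), np.float64(1.14))
(array([-0.5811, -0.6146, -0.1687]), np.float64(1.13))
(array([-0.5811, -0.6146, -0.1687]), np.float64(1.12))
```

The rows are not in the units I measure in: shifts go in shares of 0.5 m and turns go in shares of pi rad. I convert before sending: -0.296 m is -0.592, -0.17 m is -0.34, 0.7 rad is 0.2228.

>>> {"method": "inch_along", "body": {"ticks": [{"trans": [0,0,-0.12],"aperture": 1},{"trans": [0,0,-0.24],"aperture": 1},{"trans": [0,0,-0.34],"aperture": 1},{"trans": [-0.08,-0.08,-0.34],"rot": [0,0,0.0318],"aperture": 1},{"trans": [-0.16,-0.17,-0.34],"rot": [0,0,0.0637],"aperture": 1},{"trans": [-0.24,-0.254,-0.34],"rot": [0,0,0.0955],"aperture": 1},{"trans": [-0.32,-0.34,-0.34],"rot": [0,0,0.1273],"aperture": 1},{"trans": [-0.4,-0.42,-0.34],"rot": [0,0,0.1592],"aperture": 1},{"trans": [-0.48,-0.508,-0.34],"rot": [0,0,0.191],"aperture": 1},{"trans": [-0.56,-0.592,-0.34],"rot": [0,0,0.2228],"aperture": 1}]}}

```text
time: 2.3
eef_pos: [0.3744, 0.2848, 0.4016]
tcp_rot: [0.472, 0.881, 0.0, 0.0]
contact_force: [1.4, 0.1, 0.1]
opening: 1.002
finger_force: 0.0
```

Run:
```python
from h import *
print(to_tool([.575,-.103,.30],.14))
```

```text
(array([-0.434 , -0.0479,  0.1017]), np.float64(0.447))
```

To row units: -0.434 m is -0.868, -0.05 m is -0.1, 0.447 rad is 0.1423.

>>> {"method": "inch_along", "body": {"ticks": [{"trans": [-0.1,-0.012,0],"rot": [0,0,0.0191],"aperture": 1},{"trans": [-0.2,-0.022,0],"rot": [0,0,0.0382],"aperture": 1},{"trans": [-0.3,-0.034,0],"rot": [0,0,0.0573],"aperture": 1},{"trans": [-0.4,-0.044,0],"rot": [0,0,0.0764],"aperture": 0.5},{"trans": [-0.5,-0.056,0],"rot": [0,0,0.0955],"aperture": 0},{"trans": [-0.6,-0.066,0],"rot": [0,0,0.1146],"aperture": 0},{"trans": [-0.7,-0.078,0.04],"rot": [0,0,0.1337],"aperture": 0},{"trans": [-0.8,-0.088,0.1],"rot": [0,0,0.1423],"aperture": 0},{"trans": [-0.868,-0.096,0.18],"rot": [0,0,0.1423],"aperture": 0},{"trans": [-0.868,-0.096,0.204],"rot": [0,0,0.1423],"aperture": 0}]}}

```text
time: 3.55
eef_pos: [0.5747, -0.1024, 0.2953]
tcp_rot: [0.656, 0.755, -0.001, -0.003]
contact_force: [-0.4, 0.7, 0.7]
opening: 0.0
finger_force: 0.0
```

Run:
```python
from h import *
r=ctrl.read_camera("wrist");cv2.imwrite("pics/w1.png",r["pixels"][:,:,::-1])
print(r["xyz"],r["orientation"])
for t in("machine","grip","ridge","pointer","tag_green"):
    print(t,[(np.round(d["position"],4).tolist(),round(d["conf"],2)) for d in ctrl.mark_of("wrist",t)[:2]])
```

```text
[ 0.56276311 -0.02122428  0.43928946] [0.98469994 0.06935576 0.00826605 0.15964797]
machine [([0.5565, -0.1067, -0.0], 0.81)]
grip [([0.5627, -0.1059, 0.0864], 0.9)]
ridge [([0.6151, -0.0917, 0.0576], 0.72)]
pointer [([0.6625, -0.0836, 0.0558], 0.9)]
tag_green [([0.6652, -0.0497, 0.0386], 0.98)]
```

View pics/w1.png

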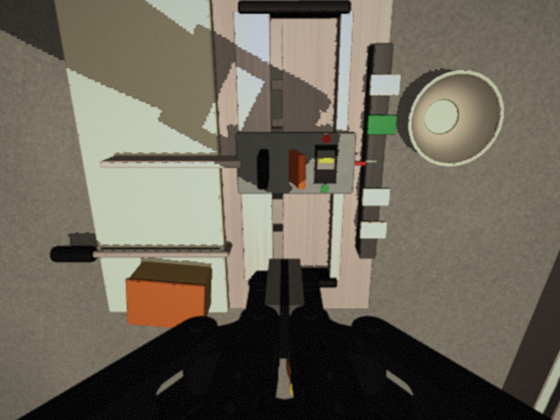

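The wrist view has the yellow ridge at (326,160), the red dot at (326,139), the green dot at (325,188), the lever at (297,168), the post at (263,168) and the pointer tip at about (370,162). The image axes are nearly aligned with the machine. I'll turn these pixels into positions.

Run:
```python
from h import *
r=ctrl.read_camera("wrist");h=cv2.cvtColor(r["pixels"],cv2.COLOR_RGB2HSV)
def cen(m,z,box,n):
    _,_,st,c=cv2.connectedComponentsWithStats(m.astype(np.uint8))
    for s,q in zip(st[1:],c[1:]):
        if box[0]<q[0]<box[1] and box[2]<q[1]<box[3] and s[4]>10: print(n,s[:4],s[4],q.round(1),ray(r,q,z).round(4))
H,S,V=h[...,0],h[...,1],h[...,2]
cen((S<60)&(V>110),.046,(355,405,60,250),"w")
cen((H>45)&(H<80)&(S>120),.046,(360,405,110,140),"tag")
cen((H>22)&(H<35)&(S>120)&(V>80),.0607,(310,345,140,185),"yel")
cen((H>45)&(H<80)&(S>100),.056,(310,340,180,195),"gdot")
cen(((H<8)|(H>172))&(S>120),.056,(310,340,130,148),"rdot")
cen(((H<18))&(S>120),.09,(285,310,140,190),"lever")
cen(((H<8)|(H>172))&(S>120),.05,(350,380,150,170),"ptr")
cen((V<25),.096,(250,275,140,190),"post")
```

```text
w [361 160  11   3] 31 [366.  160.9] [ 0.666  -0.0892  0.046 ]
tag [361 115  30  20] 519 [375.  124.5] [ 0.667  -0.0488  0.046 ]
yel [314 157  16   6] 91 [321.4 159.5] [ 0.6147 -0.0919  0.0607]
gdot [317 184   7   8] 40 [320.1 187.8] [ 0.6195 -0.1243  0.056 ]
rdot [318 135   9   9] 63 [321.7 138.7] [ 0.6117 -0.0707  0.056 ]
lever [285 149  17  39] 561 [292.8 167.7] [ 0.584  -0.0985  0.09  ]
ptr [350 160  11   7] 51 [355.3 162.6] [ 0.6536 -0.0921  0.05  ]
post [254 149  11  39] 398 [259.1 168. ] [ 0.5512 -0.1021  0.096 ]
```

Run:
```python
from h import *
s=ctrl.get_state();print(s["time"],s["eef_pos"],s["contact_force"])
print(to_tool([.6116,-.0701,.0585],.14))
```

```text
3.9 [ 0.57615494 -0.10001099  0.30176994] [-0.23502947  0.04831566  0.04222288]
(array([0.0249, 0.0385, 0.2434]), np.float64(0.0044))
```

To row units: 0.225 m is 0.45, 0.218 m is 0.436.

>>> {"method": "inch_along", "body": {"ticks": [{"trans": [0.05,0.077,0.08],"aperture": 0},{"trans": [0.05,0.077,0.2],"aperture": 0},{"trans": [0.05,0.077,0.3],"aperture": 0},{"trans": [0.05,0.077,0.38],"aperture": 0},{"trans": [0.05,0.077,0.436],"aperture": 0},{"trans": [0.05,0.077,0.45],"aperture": 0},{"trans": [0.05,0.077,0.45],"aperture": 0},{"trans": [0.05,0.077,0.45],"aperture": 0}]}}

```text
time: 4.9
eef_pos: [0.6117, -0.0708, 0.0767]
tcp_rot: [0.655, 0.756, 0.001, 0.002]
contact_force: [-0.2, -0.3, 0.2]
opening: 0.0
finger_force: 0.0
```

Run:
```python
from h import *
r=ctrl.read_camera("wrist");cv2.imwrite("pics/w2.png",r["pixels"][:,:,::-1])
print(to_tool([.6116,-.0701,.0585],.14),ctrl.get_state()["eef_pos"])
for c in ("wrist","scene"):
  if c=="scene": ctrl.read_camera(c)
  print([(np.round(d["position"],4).tolist(),round(d["conf"],2)) for d in ctrl.mark_of(c,"ridge")[:2]])
```

```text
(array([0.0007, 0.0001, 0.0181]), np.float64(0.0032)) [ 0.61154247 -0.07080235  0.07655643]
[]
[([0.6143, -0.0911, 0.0567], 0.47)]
```

View pics/w2.png

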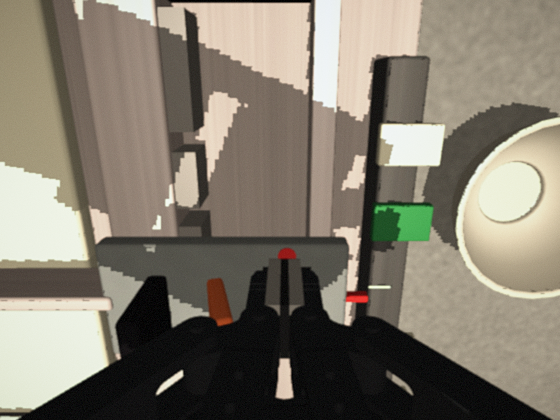

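The shut fingertips at (285,280) sit just inside the red dot at (287,254), clear of the lever at (218,305). I'll go down and push.

To row units: 0.018 m is 0.036, 0.016 m is 0.032.

>>> {"method": "inch_along", "body": {"ticks": [{"trans": [0,0,0.016],"aperture": 0},{"trans": [0,0,0.032],"aperture": 0},{"trans": [0,0,0.036],"aperture": 0},{"trans": [0,0,0.036],"aperture": 0},{"trans": [0,0,0.036],"aperture": 0}]}}

```text
time: 5.72
eef_pos: [0.6098, -0.0705, 0.0561]
tcp_rot: [0.655, 0.756, -0.0, -0.0]
contact_force: [-1.2, -0.4, 2.5]
opening: 0.0
finger_force: 0.7
```

>>> {"method": "inch_along", "body": {"ticks": [{"trans": [-0.008,0,0],"aperture": 0},{"trans": [-0.016,0,0],"aperture": 0},{"trans": [-0.022,0,0],"aperture": 0},{"trans": [-0.028,0,0],"aperture": 0},{"trans": [-0.032,0,0],"aperture": 0},{"trans": [-0.032,0,0],"aperture": 0}]}}

```text
time: 6.48
eef_pos: [0.6125, -0.0872, 0.0563]
tcp_rot: [0.655, 0.756, -0.0, 0.0]
contact_force: [-0.0, 0.0, -1.0]
opening: 0.001
finger_force: 0.0
```

Run:
```python
from h import *
r=ctrl.read_camera("scene");cv2.imwrite("pics/s2.png",cv2.resize(r["pixels"][180:340,150:350,::-1],None,fx=4,fy=4)[:600])
print([(np.round(d["position"],4).tolist(),round(d["conf"],2)) for d in ctrl.mark_of("scene","ridge")[:2]])
```

```text
[([0.6163, -0.0978, 0.0573], 0.57)]
```

View pics/s2.png

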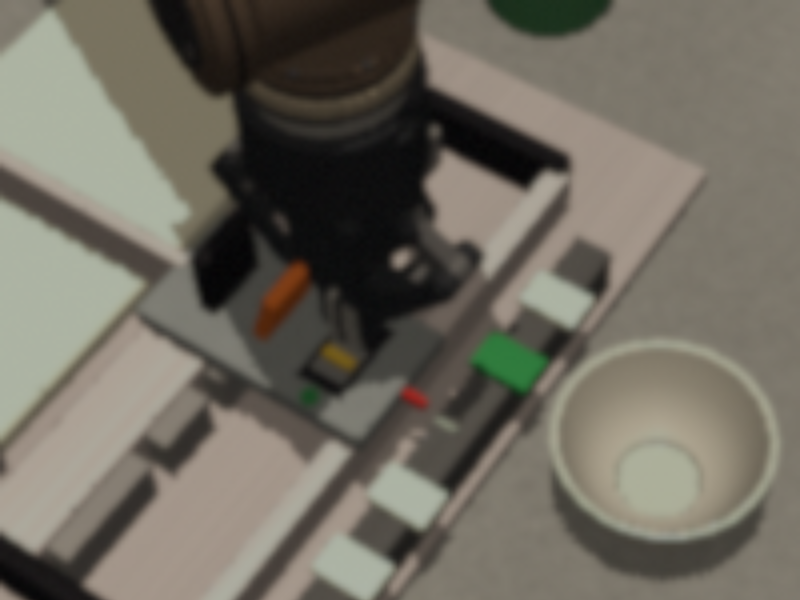

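The view is partly blocked. The ridge at (340,355) looks moved towards the green dot at (310,397). I'll push a little more and check the force.

To row units: -0.004 m is -0.008, -0.002 m is -0.004.

>>> {"method": "inch_along", "body": {"ticks": [{"trans": [-0.004,0,0],"aperture": 0},{"trans": [-0.008,0,0],"aperture": 0},{"trans": [-0.008,0,0],"aperture": 0}]}}

```text
time: 6.95
eef_pos: [0.613, -0.0905, 0.0564]
tcp_rot: [0.655, 0.756, -0.0, 0.0]
contact_force: [-0.2, 0.7, 1.0]
opening: -0.002
finger_force: 0.1
```

>>> {"method": "inch_along", "body": {"ticks": [{"trans": [0.008,0,-0.01],"aperture": 0},{"trans": [0.01,0,-0.1],"aperture": 0},{"trans": [-0.02,-0.06,-0.18],"aperture": 0.5},{"trans": [-0.06,-0.1,-0.24],"aperture": 1},{"trans": [-0.1,-0.1,-0.28],"aperture": 1},{"trans": [-0.1,-0.1,-0.28],"aperture": 1},{"trans": [-0.1,-0.1,-0.28],"aperture": 1}]}}

```text
time: 7.82
eef_pos: [0.5701, -0.1461, 0.1953]
tcp_rot: [0.655, 0.756, -0.0, -0.001]
contact_force: [-1.4, -0.2, -0.5]
opening: 1.001
finger_force: 0.0
```

Run:
```python
from h import *
r=ctrl.read_camera("wrist");cv2.imwrite("pics/w3.png",r["pixels"][:,:,::-1])
print(ctrl.get_state()["eef_pos"])
for t in("grip","ridge","pointer","tag_green"):
    print(t,[(np.round(d["position"],4).tolist(),round(d["conf"],2)) for d in ctrl.mark_of("wrist",t)[:2]])
```

```text
[ 0.5699124  -0.14582931  0.19470948]
grip [([0.5628, -0.1055, 0.0883], 0.62)]
ridge [([0.6166, -0.1052, 0.0555], 0.93), ([0.7469, -0.0313, 0.0006], 0.26)]
pointer [([0.6601, -0.0842, 0.0543], 0.56)]
tag_green [([0.667, -0.0505, 0.0396], 0.57)]
```

View pics/w3.png

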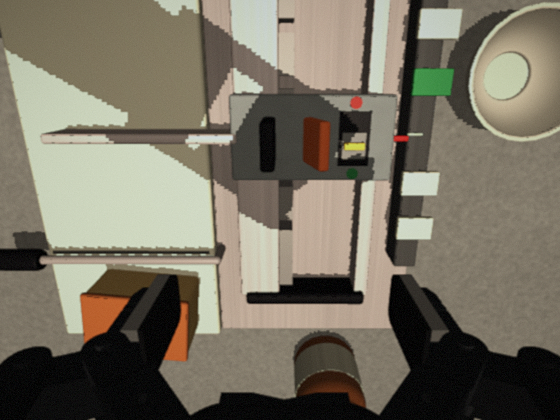

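The switch is free: the ridge at (353,147) is now next to the green dot at (352,173). Next is the grip at about (0.563, -0.102).

Run:
```python
from h import *
print(to_tool([.5628,-.1022,.069],.14))
```

```text
(array([ 0.0443, -0.0008,  0.1261]), np.float64(0.0039))
```

To row units: 0.125 m is 0.25, 0.12 m is 0.24.

>>> {"method": "inch_along", "body": {"ticks": [{"trans": [0.05,-0.002,0.02],"aperture": 1},{"trans": [0.088,-0.002,0.08],"aperture": 1},{"trans": [0.088,-0.002,0.14],"aperture": 1},{"trans": [0.088,-0.002,0.2],"aperture": 1},{"trans": [0.088,-0.002,0.24],"aperture": 1},{"trans": [0.088,-0.002,0.25],"aperture": 1},{"trans": [0.088,-0.002,0.25],"aperture": 1},{"trans": [0.088,-0.002,0.25],"aperture": 1}]}}

```text
time: 9.07
eef_pos: [0.5644, -0.1039, 0.0727]
tcp_rot: [0.655, 0.756, 0.0, 0.001]
contact_force: [-0.1, -1.3, 0.3]
opening: 0.999
finger_force: 0.0
```

Run:
```python
from h import *
r=ctrl.read_camera("wrist");cv2.imwrite("pics/w4.png",r["pixels"][:,:,::-1])
print(to_tool([.5628,-.1022,.069],.14),ctrl.get_state()["eef_pos"])
```

```text
(array([ 0.0019, -0.0013,  0.0037]), np.float64(0.0029)) [ 0.56434736 -0.10392343  0.07274328]
```

View pics/w4.png

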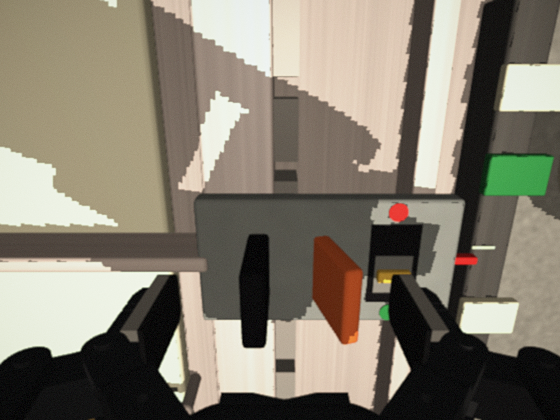

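The fingers straddle the post at (255,290) and the lever at (337,290), and clear the ridge. I'll close.

To row units: 0.003 m is 0.006, -0.001 m is -0.002.

>>> {"method": "inch_along", "body": {"ticks": [{"trans": [0.002,-0.002,0.006],"aperture": 1},{"trans": [0.002,-0.002,0.006],"aperture": 0.6},{"trans": [0.002,-0.002,0.006],"aperture": 0.45},{"trans": [0.002,-0.002,0.006],"aperture": 0.2},{"trans": [0.002,-0.002,0.006],"aperture": 0},{"trans": [0.002,-0.002,0.006],"aperture": 0},{"trans": [0.002,-0.002,0.006],"aperture": 0}], "force": 30}}

```text
time: 10.0
eef_pos: [0.565, -0.1034, 0.0712]
tcp_rot: [0.655, 0.756, 0.001, 0.003]
contact_force: [0.9, 0.4, 6.6]
opening: 0.409
finger_force: 32.3
```

To row units: 0.04 m is 0.08, 0.039 m is 0.078.

>>> {"method": "inch_along", "body": {"ticks": [{"trans": [0.008,0,0],"aperture": 0},{"trans": [0.02,0,0],"aperture": 0},{"trans": [0.032,0,0],"aperture": 0},{"trans": [0.044,0,0],"aperture": 0},{"trans": [0.056,0,0],"aperture": 0},{"trans": [0.068,0,0],"aperture": 0},{"trans": [0.078,0,0],"aperture": 0},{"trans": [0.08,0,0],"aperture": 0},{"trans": [0.08,0,0],"aperture": 0},{"trans": [0.08,0,0],"aperture": 0}]}}

```text
time: 11.25
eef_pos: [0.5593, -0.0639, 0.0712]
tcp_rot: [0.655, 0.756, 0.001, 0.003]
contact_force: [1.8, -0.3, 7.0]
opening: 0.411
finger_force: 32.5
```

Run:
```python
from h import *
for c in("wrist","scene","top"):
  r=ctrl.read_camera(c);cv2.imwrite(f"pics/x5{c}.png",r["pixels"][:,:,::-1])
  for t in("pointer","tag_green"):
    print(c,t,[(np.round(d["position"],4).tolist(),round(d["conf"],2)) for d in ctrl.mark_of(c,t)[:2]])
```

```text
wrist pointer [([0.6529, -0.0493, 0.0551], 0.7)]
wrist tag_green [([0.6661, -0.0535, 0.0387], 0.98)]
scene pointer [([0.6495, -0.0559, 0.0487], 0.73), ([0.5586, -0.1054, -0.0031], 0.33)]
scene tag_green [([0.6726, -0.052, 0.0391], 0.63)]
top pointer []
top tag_green [([0.671, -0.0515, 0.0403], 0.53)]
```

View pics/x5wrist.png

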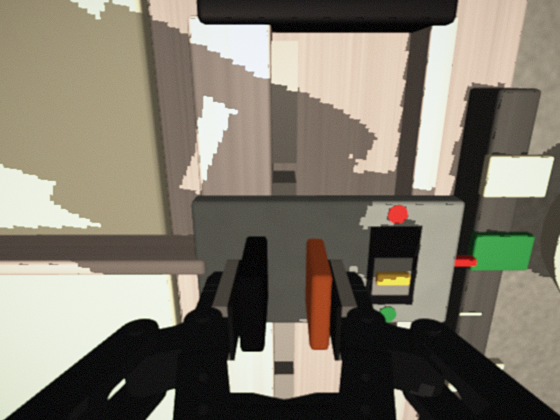

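The carriage moved 39.9 mm. The pointer at (475,263) stands to the green tag at (503,250) just as it earlier stood to the notch-0 mark ((470,260) against (483,247)). I'll let go.

>>> {"method": "inch_along", "body": {"ticks": [{"aperture": 0.5},{"aperture": 0.7},{"aperture": 1},{"aperture": 1},{"aperture": 1}]}}

```text
time: 12.32
eef_pos: [0.5559, -0.063, 0.0679]
tcp_rot: [0.655, 0.756, -0.0, -0.001]
contact_force: [0.0, 0.4, -0.3]
opening: 0.997
finger_force: 0.0
```

Run:
```python
from h import *
r=ctrl.read_camera("wrist");cv2.imwrite(f"pics/w6.png",r["pixels"][:,:,::-1])
```

```text
(no output)
```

View pics/w6.png

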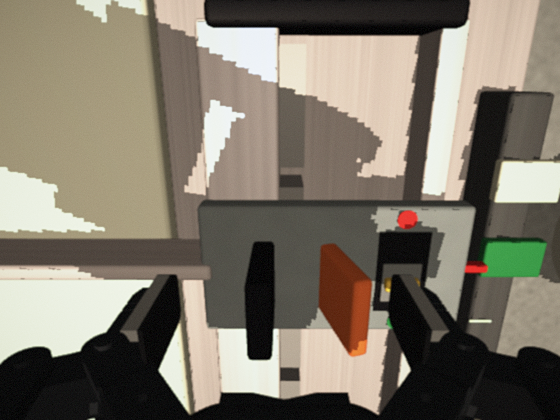

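The lever leans outward again, (322,245) to (362,352), so the latch has dropped into the green notch. I'll lift, shut the fingers and go to the green-dot side of the ridge.

To row units: -0.1 m is -0.2, -0.08 m is -0.16.

>>> {"method": "inch_along", "body": {"ticks": [{"trans": [0,0,-0.06],"aperture": 1},{"trans": [0,0,-0.16],"aperture": 1},{"trans": [0,0,-0.2],"aperture": 0.5},{"trans": [0,0,-0.2],"aperture": 0},{"trans": [-0.05,0.1,-0.2],"aperture": 0},{"trans": [-0.06,0.1,-0.2],"aperture": 0},{"trans": [-0.06,0.1,-0.2],"aperture": 0}]}}

```text
time: 13.25
eef_pos: [0.6092, -0.0857, 0.1663]
tcp_rot: [0.655, 0.756, -0.001, -0.002]
contact_force: [-0.1, -0.3, -0.3]
opening: 0.0
finger_force: 0.0
```

Run:
```python
from h import *
r=ctrl.read_camera("wrist")
print(to_tool([.6136,-.0840,.058],.14),ctrl.get_state()["eef_pos"])
for t in("ridge","pointer","tag_green"):
    print(t,[(np.round(d["position"],4).tolist(),round(d["conf"],2)) for d in ctrl.mark_of("wrist",t)[:2]])
```

```text
(array([0.0006, 0.0049, 0.109 ]), np.float64(0.0027)) [ 0.60910969 -0.0854046   0.16697762]
ridge [([0.6112, -0.065, 0.0572], 0.75)]
pointer [([0.6519, -0.0448, 0.0529], 0.73)]
tag_green [([0.6103, -0.065, 0.0587], 0.72), ([0.6646, -0.0532, 0.0375], 0.6)]
```

To row units: 0.107 m is 0.214, -0.001 m is -0.002.

>>> {"method": "inch_along", "body": {"ticks": [{"trans": [-0.002,0.01,0.08],"aperture": 0},{"trans": [-0.002,0.01,0.15],"aperture": 0},{"trans": [-0.002,0.01,0.19],"aperture": 0},{"trans": [-0.002,0.01,0.21],"aperture": 0},{"trans": [-0.002,0.01,0.214],"aperture": 0},{"trans": [-0.002,0.01,0.214],"aperture": 0},{"trans": [-0.002,0.01,0.214],"aperture": 0}]}}

```text
time: 14.32
eef_pos: [0.6163, -0.0862, 0.0627]
tcp_rot: [0.655, 0.756, 0.0, 0.001]
contact_force: [-0.1, 0.2, 0.4]
opening: 0.003
finger_force: 0.0
```

To row units: 0.005 m is 0.01, 0.003 m is 0.006.

>>> {"method": "inch_along", "body": {"ticks": [{"trans": [0,0,0.006],"aperture": 0},{"trans": [0,0,0.01],"aperture": 0},{"trans": [0,0,0.01],"aperture": 0},{"trans": [0,0,0.01],"aperture": 0}]}}

```text
time: 14.82
eef_pos: [0.6153, -0.0859, 0.0562]
tcp_rot: [0.655, 0.756, -0.0, -0.0]
contact_force: [-0.3, 0.3, -0.3]
opening: -0.002
finger_force: 0.0
```

>>> {"method": "inch_along", "body": {"ticks": [{"trans": [0.008,0,0],"aperture": 0},{"trans": [0.016,0,0],"aperture": 0},{"trans": [0.024,0,0],"aperture": 0},{"trans": [0.03,0,0],"aperture": 0},{"trans": [0.036,0,0],"aperture": 0},{"trans": [0.04,0,0],"aperture": 0},{"trans": [0.04,0,0],"aperture": 0},{"trans": [0.04,0,0],"aperture": 0}]}}

```text
time: 15.82
eef_pos: [0.6126, -0.066, 0.0564]
tcp_rot: [0.655, 0.756, 0.0, -0.0]
contact_force: [-0.1, -0.0, -0.3]
opening: 0.004
finger_force: 0.0
```

To row units: -0.14 m is -0.28, -0.09 m is -0.18.

>>> {"method": "inch_along", "body": {"ticks": [{"trans": [-0.008,0,-0.006],"aperture": 0},{"trans": [-0.012,0,-0.08],"aperture": 0},{"trans": [-0.06,0,-0.18],"aperture": 0},{"trans": [-0.14,-0.04,-0.28],"aperture": 0},{"trans": [-0.16,-0.06,-0.28],"aperture": 0},{"trans": [-0.16,-0.06,-0.28],"aperture": 0}]}}

```text
time: 16.58
eef_pos: [0.5936, -0.1505, 0.1963]
tcp_rot: [0.656, 0.755, 0.0, -0.0]
contact_force: [0.5, 0.2, -0.9]
opening: -0.004
finger_force: 0.0
```

Run:
```python
from h import *
r=ctrl.read_camera("wrist");cv2.imwrite(f"pics/w7.png",r["pixels"][:,:,::-1])
for t in("ridge","pointer","tag_green"):
    print(t,[(np.round(d["position"],4).tolist(),round(d["conf"],2)) for d in ctrl.mark_of("wrist",t)[:2]])
```

```text
ridge [([0.6107, -0.0496, 0.0563], 0.88)]
pointer [([0.6523, -0.0464, 0.055], 0.74), ([0.6647, -0.0494, 0.0389], 0.25)]
tag_green [([0.6642, -0.0503, 0.0405], 0.58)]
```

View pics/w7.png

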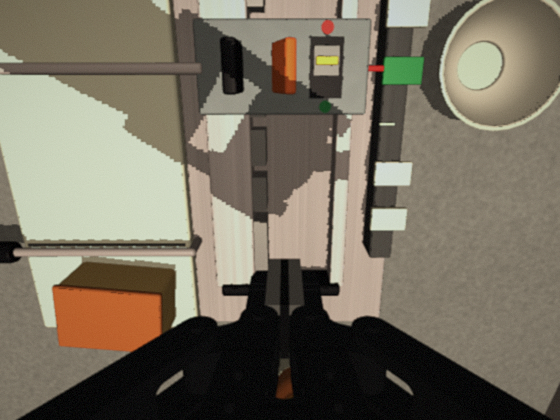

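The ridge at (327,60) is at the red-dot end of its slot, the pointer (375,68) faces the green tag (403,70), the lever is let go, and the tool is clear of everything.

```bash
python3 -c "
from plant import ctrl
print(ctrl.sign_off())"
```

```text
the job is handed in; nothing more can be done
None
```

I set the stop to the green-tag notch (+40 mm), with the latch dropped in, the switch back at the red dot and the arm clear, and handed the job in at about 17 s. The hand-in returned no verdict, so this rests on the last wrist picture; I kept clear of the bottle, jar, bowl and cheese but did not measure their positions again.

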